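# Gauge two screw caps and reject the one that stops short

### The arm

A 6-joint arm with a two-finger parallel gripper is mounted at the origin on a cart in front of the work surface, level with it; the furniture and walls round the work are solid. World frame = base frame: x ahead of the robot, y to its left, z up, the work surface at z = 0. Lengths are in mm, angles in rad, forces in N, time in s.
With the tool pointing down it reaches from about 300 to 950 mm from the base axis. Payload 3.1 kg.
Tool frame: the origin (TCP) lies on the centre line of the jaws, within the pads' length; the fingertips stand 19 mm ahead of it and the grasp point (between the pads) is the TCP (manip.tip_reach is the distance from the TCP to the fingertips, in mm); z points along the fingers, y is the direction in which the jaws open and shut (so a half turn about z gives the same grasp; the last joint's range is limited). The gripper opens to 85 mm and grips with 20 to 120 N. Pads are 22 mm wide; open, the fingers measure 114 mm over their backs; the gripper's body (76 mm by 85 mm) begins 54 mm behind the grasp point. The pads swing forward as they close: fully open they stand 13 mm farther back than shut.
Start: joints at [-1.199, 0.308, 1.634, -0, 1.2, -0.07], TCP at [267.205, -565.008, 250.272] pointing down, gripper open.
Joint ranges: [-3.06, 3.06], [-0.79, 1.96], [0.05, 2.63], [-1.19, 4.34], [0.05, 2.64], [-2.94, 2.94]. Speed limits (rad/s): [2.79, 2.79, 3.14, 3.14, 3.14, 3.14].

### API

Orientations are given as a unit quaternion [x, y, z, w].
In Python, from station import sense, cams, manip, models gives the robot as it stands. The module is installed in compiled form; this text tells all that it offers.
- The arm moves only by the tool play_rows, never from a script. Its argument "commands" is a list of rows, each an object with "xyz": the shift along the tool's x, y, z in mm, a list of three; "turn": the turn, a rotation vector about the tool's x, y, z in rad, a list of three; "hand": the opening in per cent of the stroke, from 0 (shut) to 100 (fully open). In form: [{"xyz": [tx, ty, tz], "turn": [rx, ry, rz], "hand": hand}, ...]. A call has exactly 5 rows; each row shifts and turns the commanded pose from where the row before left it, along the tool's axes as they then stand; what a row does not reach is not made up. A row lasts 1/12 s, in which the tool goes at most 41.7 mm and 7.16 degrees, less where a joint would pass 70% of its speed; a pose out of reach is approached as far as the arm can. A call with a gripper value outside its range is refused whole. The fingers move at their own pace and stop on an object; the grip force is fixed at half the most. Time passes only in rows, so rows that do not move let the fingers close, or fill a call up. It gives the time, the measured TCP pose, the force and the opening at its end, in the units of the state.
- sense(): the state, without advancing time (a new reading comes with each control period).
- cams.get_image(name): name is "side" or "top" or "wrist"; returns the picture (400x640x3 uint8, red, green, blue); there is no depth.
- cams.camera_model(name): a dict with "camera_matrix" (3x3 intrinsics, pixels), "T" (4x4, takes a point from camera to world coordinates). Camera axes: x right, y up, looking along -z (the intrinsics and any distortion apply to the point x, -y, -z); pixel columns grow to the right and rows downward; lengths in mm; the calibration is good to about 2 mm. A picture is of the moment at which its call begins: read the wrist's pose just before it. camera_model takes no time and is no camera call; for the wrist camera it gives the pose at the moment of the call.
- manip.close_job(): hands the job in, once; it reports no verdict.
Trained networks look in the newest picture that a camera, given by its name, has taken for a name from the list of things; names that differ only in an ending like _2 or _b are one class to them, and where a whole thing is asked for, a point or a joint stands for the part that bears it (a point fixed in the world has none). Each returns a list of dicts, best first, with "p" (0 to 1); they miss things now and then, are a little off and sometimes report something else, mostly with a low value. They report only what shows in the picture. A call takes as long as a camera call. They do not tell look-alikes from the thing itself.
- models.spot_in(name, camera): "at" ([x, y, z] in mm, in world coordinates, good to about 4 mm: the middle of the surface that is visible of it).
- models.cut_out(name, camera): "region" (400x640 bool, what is visible of it).
- models.mark_of(name, camera): "at" ([x, y, z] in mm, in world coordinates, good to about 4 mm: a listed point, or the origin of a listed thing).
The state is a dict: "clock": time; "joints": joint angles; "joint_velocities": joint speeds; "joint_efforts": joint torques, N m; "eef_pos": TCP position; "eef_rot": TCP orientation; "contact_force": force on the tool from outside, world axes, zero at the start; "wrist_torque": the same for the moment, N m; "finger_gap": opening from 0.0 (shut) to 1.0 (fully open).
Only numpy, scipy, OpenCV 4.12 (cv2) and the standard library are available. Lean on these libraries where they do the work, as an engineer would, in place of code of your own. Each camera call takes 0.05 s, during which the arm holds its last target.

### The job

One of the two screw caps with the blue grip bar is faulty: on the thread gauge a good cap turns clockwise fully home, a faulty one stops well short. Try them on the gauge, leave the good cap screwed fully home on it, and set the faulty one upright in the red tray. Do not knock over the glue bottle.

Things in the scene. Friction and masses are not known exactly. Their poses are not given: they have to be found in the camera images.
- cap_a_grip (a point): a grey round screw cap, 62 mm wide, 39 mm tall, 0.17 kg, with an upright blue grip bar across its closed top (54 long, 14 thick, 32 mm high; 71 mm in all), open end down. Point: on the axis in the bar, 61 mm above the lower edge, 10 mm below the bar's top. x runs along the bar (both ends alike), z up. Thread lugs inside, under the bar's ends. Either cap may be the faulty one; they look alike.
- cap_b_grip (a point): the other grey round screw cap, 62 mm wide, 39 mm tall, 0.17 kg, with an upright blue grip bar across its closed top (54 long, 14 thick, 32 mm high; 71 mm in all), open end down. Point: on the axis in the bar, 61 mm above the lower edge, 10 mm below the bar's top. x runs along the bar (both ends alike), z up. Thread lugs inside, under the bar's ends. Either cap may be the faulty one; they look alike.
- gauge: thread gauge fixed to the bench: dark flange, 96 mm wide, 12 mm thick, and an upright threaded steel stud, 47 mm wide. Origin on its axis at bench level, z up. x runs along the two green marks: a cap's bar lies over them when fully home. Two white marks, 80 degrees anticlockwise of x from above, show the bar's line for setting on (20 degrees either side will do; under 2 mm play sideways).
- gauge_top (a point): centre of the stud's tapered top, 43 mm above the bench. A good cap set on at the white marks rests with its grip point 81 mm above the bench; 80 degrees clockwise to a hard stop draws it evenly 6 mm down, to 75 mm. A faulty cap rests at about 84 mm, stops hard after about 30 degrees, goes no lower (do not force it), is not caught by the thread and lifts off.
- reject_tray: red open tray fixed to the bench, outside 110 x 110 x 35 mm, walls and floor about 4 mm. Origin at the centre of its underside; x and y along its sides, z up.
- glue_bottle: off-white plastic glue bottle with a pointed nozzle standing loose on the bench, 48 mm diameter, 154 mm tall. Origin at the centre of its underside, z up.
Mind the look-alikes: they are no part of the job. What is shaped like the part that bears cap_b_grip but pink is not meant. Leave any yellow look-alike of the part that bears cap_a_grip alone.

How it is judged (in metres and radians):
At the end, for the whole second after the job is handed in: One cap is home on the gauge (grip point under 77.5 mm high, within 5 mm of the axis, bar within 0.21 rad of the green marks, upright within 0.12 rad); the other stands in the tray (grip point within 45 mm of its centre in x and y, under 75 mm above its underside, upright within 0.2 rad) ((((horizontal distance between cap_a_grip and gauge below 0.005 m and z of cap_a_grip in the frame of gauge below 0.0775 m and angle between the x axis of cap_a_grip and the x axis of gauge, either way round below 0.21 rad and angle between cap_a_grip's own z axis and vertical below 0.12 rad) and (x of cap_b_grip in the frame of reject_tray between -0.045 and 0.045 m and y of cap_b_grip in the frame of reject_tray between -0.045 and 0.045 m and z of cap_b_grip in the frame of reject_tray below 0.075 m and angle between cap_b_grip's own z axis and vertical below 0.2 rad)) or ((horizontal distance between cap_b_grip and gauge below 0.005 m and z of cap_b_grip in the frame of gauge below 0.0775 m and angle between the x axis of cap_b_grip and the x axis of gauge, either way round below 0.21 rad and angle between cap_b_grip's own z axis and vertical below 0.12 rad) and (x of cap_a_grip in the frame of reject_tray between -0.045 and 0.045 m and y of cap_a_grip in the frame of reject_tray between -0.045 and 0.045 m and z of cap_a_grip in the frame of reject_tray below 0.075 m and angle between cap_a_grip's own z axis and vertical below 0.2 rad)))); the robot touches nothing.
It fails at once if the glue bottle is knocked over (angle between glue_bottle's own z axis and vertical above 0.5 rad).
It also fails if it takes over 64 s, if anything falls off the work surface, if the arm or the gripper's body presses on something with over 40 N, if the wrist force passes 120 N, or if a joint passes its speed limit or range.

## Working session

There is one attempt and no reset: what is moved stays moved. The work goes in short steps, Python scripts to look and compute and a tool call to move; the robot and the scene stay as the last step left them, time stands still between calls to the robot, and variables do not carry over. Pictures are saved under pics/ and viewed, and the job is handed in when it is done.

Besides the shell and the picture viewer there is one more tool, called after "Call:" in YAML: its name, and indented under it one key for each argument. play_rows: Moves the arm, as the interface text tells. Its arguments: {"type":"object","properties":{"commands":{"type":"array"}},"required":["commands"]}

```bash
mkdir -p pics; ls; python3 - <<'E'
from station import sense,cams,manip,models
import cv2,numpy as np
print(sense())
for c in ["top","side"]:
    im=cams.get_image(c); cv2.imwrite(f"pics/{c}0.png",im[:,:,::-1])
    for n in ["cap_a_grip","gauge","gauge_top","reject_tray","glue_bottle"]:
        for d in models.mark_of(n,c): print(c,n,np.round(d["at"],1),round(d["p"],2))
    m=cams.camera_model(c);print(np.round(m["camera_matrix"],1).tolist(),np.round(m["T"],3).tolist())
print(sense()["clock"],manip.tip_reach)
E
```

```text
pics
{'clock': 0.0, 'joints': array([-1.19870522e+00,  3.09005843e-01,  1.63517702e+00, -1.65481982e-05,
        1.19970758e+00, -6.96722298e-02]), 'joint_velocities': array([-0.00044046,  0.00035622,  0.00029176, -0.00058022,  0.00158159,
        0.00095488]), 'joint_efforts': array([ 7.35869926e-04, -4.15258956e+01, -2.76662242e+01,  2.17199562e-05,
        1.02659821e-02, -6.82359726e-06]), 'eef_pos': array([ 266.91324424, -564.2819525 ,  249.05105135]), 'eef_rot': array([ 9.75703360e-01,  2.19092749e-01, -1.80681797e-04, -1.13462318e-03]), 'contact_force': array([ 0.07736049,  0.10753896, -0.12320947]), 'wrist_torque': array([0.04592917, 0.01048735, 0.02830838]), 'finger_gap': 1.0005910233682922}
top cap_a_grip [ 400.5 -255.9   60. ] 0.61
top cap_a_grip [ 309.6 -571.8   63.1] 0.55
top gauge [ 506.7 -250.9    1.1] 0.82
top gauge_top [ 511.4 -255.1   39.8] 0.71
top reject_tray [598.2 -70.9   1.1] 0.7
top glue_bottle [ 681.  -311.3    3.2] 0.82
[[372.0, 0.0, 323.7], [0.0, 372.0, 196.0], [0.0, 0.0, 1.0]] [[-0.013, 0.991, -0.133, 383.256], [-1.0, -0.016, -0.025, -306.317], [-0.027, 0.133, 0.991, 1010.143], [0.0, 0.0, 0.0, 1.0]]
side cap_a_grip [ 309.1 -568.2   65.7] 0.95
side cap_a_grip [ 400.8 -254.2   63.7] 0.67
side gauge [ 507.4 -247.7   -1.8] 0.58
side gauge_top [ 510.1 -253.5   42.5] 0.57
side reject_tray [ 5.963e+02 -7.190e+01  3.000e-01] 0.64
side glue_bottle [ 676.7 -309.3    3.4] 0.86
side glue_bottle [ 521.7 -413.6   65.3] 0.57
[[481.3, 0.0, 323.0], [0.0, 481.3, 204.0], [0.0, 0.0, 1.0]] [[0.131, 0.499, -0.856, -415.632], [-0.991, 0.048, -0.124, -444.047], [-0.021, 0.865, 0.501, 607.419], [0.0, 0.0, 0.0, 1.0]]
0.6 19.0
```

View pics/top0.png

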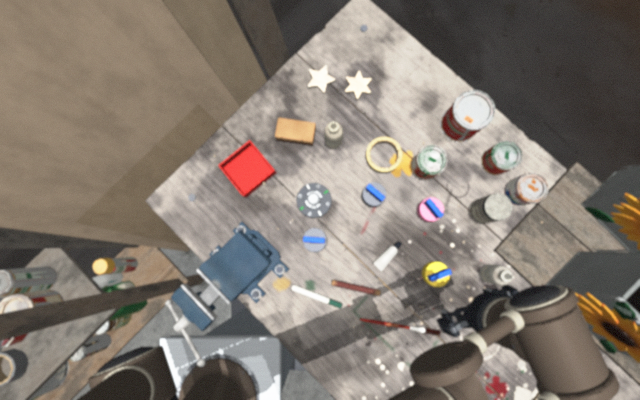

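View pics/side0.png

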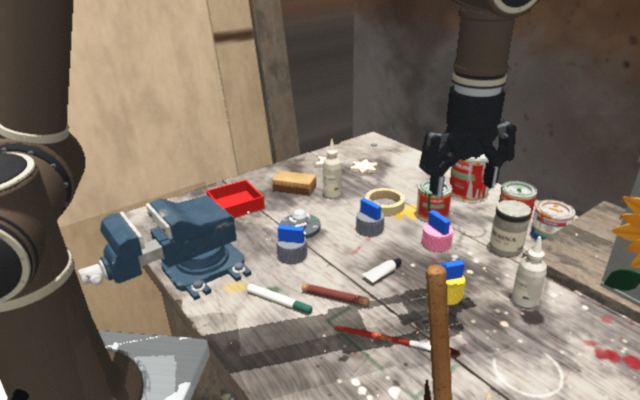

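```bash
cat > h.py <<'E'
from station import sense,cams,manip,models
import cv2,numpy as np,json
from scipy.spatial.transform import Rotation as Ro
def pose():
    s=sense(); return np.array(s["eef_pos"]),Ro.from_quat(s["eef_rot"])
def toolR(yaw): # tool pointing down, tool x axis at world angle yaw
    c,s=np.cos(yaw),np.sin(yaw)
    return Ro.from_matrix(np.array([[c,s,0],[s,-c,0],[0,0,-1.]]))
def yaw():
    x=pose()[1].as_matrix()[:,0]; return np.degrees(np.arctan2(x[1],x[0]))
def plan(way,hand,vmax=40.,wmax=7.0):
    """way: list of (xyz,yawdeg or None) waypoints from measured pose"""
    p,R=pose(); print("at",p.round(1),"yaw",round(yaw(),1),"tilt",np.degrees(np.arccos(-R.as_matrix()[2,2])).round(2))
    rows=[]
    for t,y in way:
        t=np.array(t,float); RT=toolR(np.radians(y)) if y is not None else R
        rv=(R.inv()*RT).as_rotvec()
        n=max(1,int(np.ceil(max(np.linalg.norm(t-p)/vmax,np.degrees(np.linalg.norm(rv))/wmax))))
        for i in range(n):
            d=np.round(R.inv().apply((t-p)/(n-i)),1); r=np.round((R.inv()*RT).as_rotvec()/(n-i),3)
            rows.append({"xyz":d.tolist(),"turn":r.tolist(),"hand":hand}); p=p+R.apply(d); R=R*Ro.from_rotvec(r)
    k=(-len(rows))%5
    rows+= [{"xyz":[0,0,0],"turn":[0,0,0],"hand":hand}]*k
    for i in range(0,len(rows),5): print(json.dumps(rows[i:i+5]).replace(" ",""))
def proj(c,P,m=None):
    m=m or cams.camera_model(c);T=np.array(m["T"]);K=np.array(m["camera_matrix"])
    q=(np.atleast_2d(P)-T[:3,3])@T[:3,:3]; q=q*[1,-1,-1]; q=q@K.T; return q[:,:2]/q[:,2:]
def ray(c,uv,z,m=None):
    m=m or cams.camera_model(c);T=np.array(m["T"]);K=np.array(m["camera_matrix"])
    uv=np.atleast_2d(np.array(uv,float)); d=np.c_[uv,np.ones(len(uv))]@np.linalg.inv(K).T*[1,-1,-1]
    d=d@T[:3,:3].T; o=T[:3,3]; return o+d*((z-o[2])/d[:,2:])
E
python3 - <<'E'
from h import *
m=cams.camera_model("wrist");p,R=pose();T=np.array(m["T"])
print(m.keys(),np.round(m["camera_matrix"],1).tolist(),np.round(R.inv().apply(T[:3,3]-p),1),np.round(R.as_matrix().T@T[:3,:3],2).tolist())
im=cv2.imread("pics/top0.png"); cv2.imwrite("pics/c1.png",cv2.resize(im[150:280,200:400],None,fx=4,fy=4,interpolation=cv2.INTER_CUBIC))
plan([((400,-330,330),0)],100)
E
```

```text
dict_keys(['camera_matrix', 'T']) [[287.5, 0.0, 319.6], [0.0, 287.5, 196.8], [0.0, 0.0, 1.0]] [  74.7   -0.2 -123.6] [[-0.0, 0.96, 0.29], [1.0, 0.0, 0.0], [0.0, 0.29, -0.96]]
at [ 267.2 -565.   250.3] yaw 25.3 tilt 0.0
[{"xyz":[27.6,-19.5,-10.0],"turn":[0.0,0.0,0.055],"hand":100},{"xyz":[26.4,-20.9,-10.0],"turn":[0.0,0.0,0.055],"hand":100},{"xyz":[25.3,-22.4,-10.0],"turn":[0.0,0.0,0.055],"hand":100},{"xyz":[24.0,-23.7,-9.9],"turn":[0.0,0.0,0.055],"hand":100},{"xyz":[22.6,-25.0,-10.0],"turn":[0.0,0.0,0.055],"hand":100}]
[{"xyz":[21.3,-26.2,-9.9],"turn":[0.0,0.0,0.056],"hand":100},{"xyz":[19.7,-27.4,-10.0],"turn":[0.0,0.0,0.055],"hand":100},{"xyz":[18.2,-28.4,-9.9],"turn":[0.0,0.0,0.056],"hand":100},{"xyz":[0,0,0],"turn":[0,0,0],"hand":100},{"xyz":[0,0,0],"turn":[0,0,0],"hand":100}]
```

View pics/c1.png

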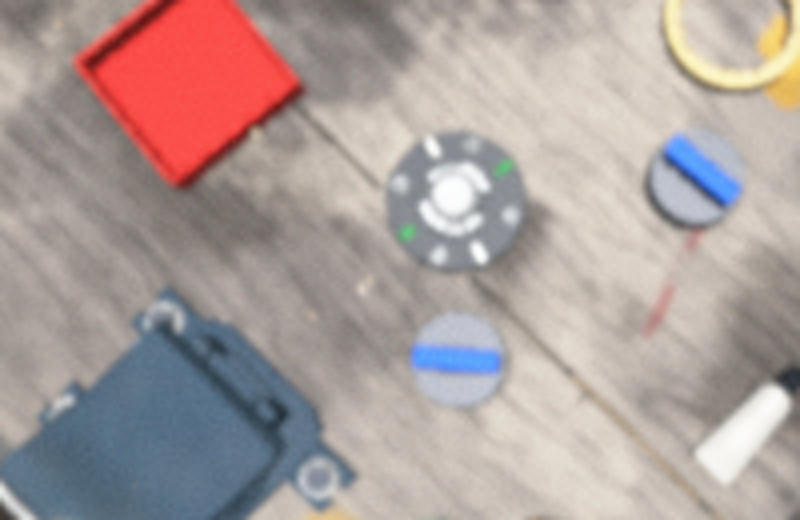

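```bash
python3 - <<'E'
from h import *
plan([((490,-275,300),60)],100)
E
```

```text
at [ 267.2 -565.   250.3] yaw 25.3 tilt 0.0
[{"xyz":[32.5,-16.7,-5.0],"turn":[0.0,0.0,-0.061],"hand":100},{"xyz":[33.5,-14.7,-5.0],"turn":[0.0,0.0,-0.06],"hand":100},{"xyz":[34.3,-12.6,-5.0],"turn":[0.0,0.0,-0.061],"hand":100},{"xyz":[35.0,-10.5,-5.0],"turn":[0.0,0.0,-0.06],"hand":100},{"xyz":[35.6,-8.4,-5.0],"turn":[0.0,0.0,-0.061],"hand":100}]
[{"xyz":[36.1,-6.2,-4.9],"turn":[0.0,0.0,-0.06],"hand":100},{"xyz":[36.3,-4.1,-5.0],"turn":[0.0,0.0,-0.061],"hand":100},{"xyz":[36.5,-1.8,-4.9],"turn":[0.0,0.0,-0.06],"hand":100},{"xyz":[36.6,0.4,-5.0],"turn":[0.0,0.0,-0.061],"hand":100},{"xyz":[36.5,2.5,-4.9],"turn":[0.0,0.0,-0.06],"hand":100}]
```

Call:
play_rows:
  commands:
    - {"xyz":[32.5,-16.7,-5.0],"turn":[0.0,0.0,-0.061],"hand":100}
    - {"xyz":[33.5,-14.7,-5.0],"turn":[0.0,0.0,-0.06],"hand":100}
    - {"xyz":[34.3,-12.6,-5.0],"turn":[0.0,0.0,-0.061],"hand":100}
    - {"xyz":[35.0,-10.5,-5.0],"turn":[0.0,0.0,-0.06],"hand":100}
    - {"xyz":[35.6,-8.4,-5.0],"turn":[0.0,0.0,-0.061],"hand":100}

```text
clock: 1.02
eef_pos: [379.3, -418.8, 275.7]
eef_rot: [0.931, 0.365, 0.0, 0.0]
contact_force: [0.8, -0.4, -0.2]
finger_gap: 1.001
```

Call:
play_rows:
  commands:
    - {"xyz":[36.1,-6.2,-4.9],"turn":[0.0,0.0,-0.06],"hand":100}
    - {"xyz":[36.3,-4.1,-5.0],"turn":[0.0,0.0,-0.061],"hand":100}
    - {"xyz":[36.5,-1.8,-4.9],"turn":[0.0,0.0,-0.06],"hand":100}
    - {"xyz":[36.6,0.4,-5.0],"turn":[0.0,0.0,-0.061],"hand":100}
    - {"xyz":[36.5,2.5,-4.9],"turn":[0.0,0.0,-0.06],"hand":100}

```text
clock: 1.43
eef_pos: [490.8, -273.4, 300.6]
eef_rot: [0.865, 0.501, 0.0, 0.0]
contact_force: [1.6, -0.9, 0.3]
finger_gap: 1.002
```

```bash
python3 - <<'E'
from h import *
import pickle
print(sense()["clock"],pose()[0],yaw())
m=cams.camera_model("wrist");im=cams.get_image("wrist"); cv2.imwrite("pics/w1.png",im[:,:,::-1]);pickle.dump(m,open("w1.pkl","wb"))
for n in ["cap_a_grip","gauge","gauge_top"]:
    for d in models.mark_of(n,"wrist"): print(n,np.round(d["at"],1),round(d["p"],2), proj("wrist",d["at"],m).round())
E
```

```text
1.4333 [ 490.82561441 -273.43631884  300.5694496 ] 60.146552418802365
cap_a_grip [ 402.6 -254.9   59.3] 0.55 [[255. 190.]]
gauge [ 512.5 -253.2   -3.2] 0.85 [[326. 142.]]
gauge_top [ 506.5 -257.5   44.6] 0.92 [[324. 151.]]
```

View pics/w1.png

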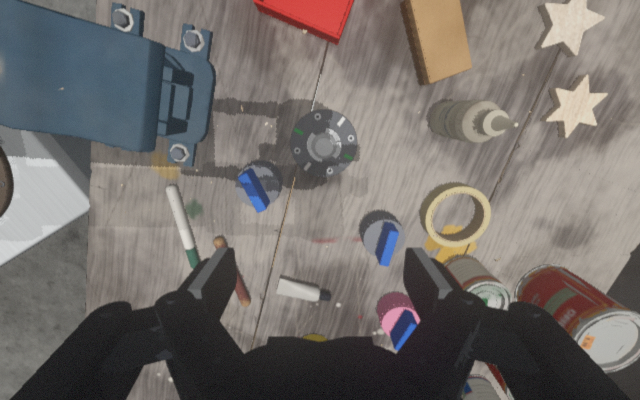

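```bash
cat >> h.py <<'E'
from scipy.optimize import minimize
def fitbar(c,im,m,x0,y0,th0,z0=0.,tilt=None):
    hsv=cv2.cvtColor(im,cv2.COLOR_RGB2HSV)
    mask=((hsv[:,:,0]>105)&(hsv[:,:,0]<125)&(hsv[:,:,1]>150)&(hsv[:,:,2]>60)).astype(np.uint8)
    uv=proj(c,[[x0,y0,z0+61]],m)[0]; r=int(60)
    u0,v0=int(max(uv[0]-r,0)),int(max(uv[1]-r,0)); S=4
    n,lab,st,ce=cv2.connectedComponentsWithStats(mask[v0:v0+2*r,u0:u0+2*r])
    k=min(range(1,n),key=lambda i:np.hypot(*(ce[i]+[u0,v0]-uv))-0.1*st[i,4]); sub=(lab==k).astype(np.float32)
    big=cv2.resize(sub,None,fx=S,fy=S,interpolation=cv2.INTER_LINEAR)
    def f(q):
        ct,s=np.cos(q[2]),np.sin(q[2])
        P=[[q[0]+a*ct-b*s,q[1]+a*s+b*ct,z0+z] for a in(-27,27) for b in(-7,7) for z in(39,71)]
        pr=proj(c,P,m); h=cv2.convexHull((((pr-[u0,v0]+.5)*S-.5)*16).astype(np.int32))
        im2=np.zeros_like(big); cv2.fillConvexPoly(im2,h,1.,lineType=cv2.LINE_AA,shift=4)
        return np.abs(im2-big).sum()/big.sum()
    best=None
    for dt in(-.25,0,.25):
        r_=minimize(f,[x0,y0,th0+dt],method="Nelder-Mead",options=dict(initial_simplex=np.array([x0,y0,th0+dt])+np.array([[0,0,0],[8,0,0],[0,8,0],[0,0,.2]]),xatol=.02,fatol=1e-5))
        if best is None or r_.fun<best.fun: best=r_
    return best.x[0],best.x[1],np.degrees(best.x[2]),best.fun
E
python3 - <<'E'
from h import *
import pickle
m=pickle.load(open("w1.pkl","rb"));im=cv2.imread("pics/w1.png")[:,:,::-1].copy()
it=cv2.imread("pics/top0.png")[:,:,::-1].copy();i2=cv2.imread("pics/side0.png")[:,:,::-1].copy()
for nm,x,y,t in [("A",400,-256,1.57),("B",521,-414,.94)]:
    for c,I,M in [("wrist",im,m),("top",it,None),("side",i2,None)]:
        print(nm,c,np.round(fitbar(c,I,M or cams.camera_model(c),x,y,t),2))
g=im[100:190,280:370]; cv2.imwrite("pics/w1g.png",cv2.resize(g,None,fx=6,fy=6,interpolation=cv2.INTER_CUBIC)[:,:,::-1])
for c,I,M in [("wrist",im,m),("top",it,None)]:
    M=M or cams.camera_model(c); hsv=cv2.cvtColor(I,cv2.COLOR_RGB2HSV); uv=proj(c,[[508,-253,12]],M)[0].astype(int)
    k=((hsv[:,:,0]>45)&(hsv[:,:,0]<85)&(hsv[:,:,1]>90)).astype(np.uint8); r=45
    k[:uv[1]-r]=0;k[uv[1]+r:]=0;k[:,:uv[0]-r]=0;k[:,uv[0]+r:]=0
    n,l,s,ce=cv2.connectedComponentsWithStats(k)
    G=[(ce[i],s[i,4]) for i in range(1,n) if s[i,4]>3]
    P=np.array([ray(c,g_[0],12,M)[0] for g_ in G]); print(c,[g_[1] for g_ in G],P.round(1),P.mean(0).round(1))
    if len(P)==2: d=P[1]-P[0]; print(np.degrees(np.arctan2(d[1],d[0])))
E
```

```text
A wrist [ 401.33 -270.06   26.29    3.33]
A top [ 399.74 -254.6    79.72    0.86]
A side [ 4.0162e+02 -2.5590e+02  8.0920e+01  1.8000e-01]
B wrist [ 517.73 -420.65   63.8     1.48]
B top [ 519.1  -414.92   50.32    0.57]
B side [ 5.1887e+02 -4.1428e+02  3.8250e+01  2.0000e-01]
wrist [np.int32(25), np.int32(13)] [[ 486.9 -219.8   12. ]
 [ 530.1 -285.8   12. ]] [ 508.5 -252.8   12. ]
-56.80552203407074
top [np.int32(6), np.int32(6)] [[ 529.8 -286.2   12. ]
 [ 486.3 -219.9   12. ]] [ 508.1 -253.1   12. ]
123.24564090845011
```

View pics/w1g.png

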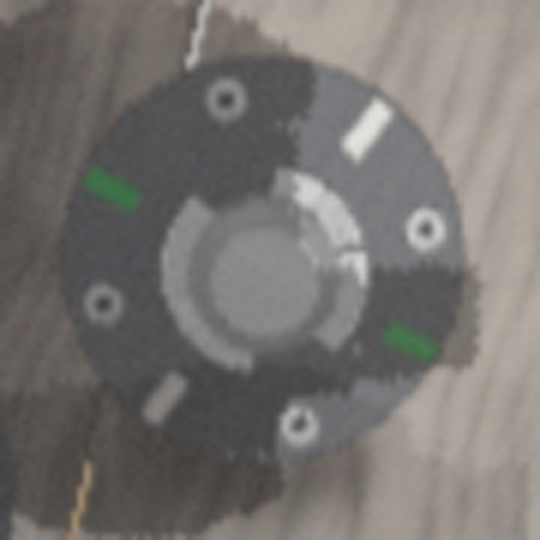

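```bash
python3 - <<'E'
from h import *
im=cv2.imread("pics/w1.png")
hsv=cv2.cvtColor(im,cv2.COLOR_BGR2HSV)
print(hsv[195,255],hsv[180,266],hsv[185,248],hsv[245,387],hsv[225,372],"bg",hsv[195,287])
cv2.imwrite("pics/w1c.png",cv2.resize(np.hstack([im[150:220,225:295],im[200:270,345:415]]),None,fx=5,fy=5,interpolation=cv2.INTER_CUBIC))
E
sed -i 's/hsv\[:,:,1\]>150)&(hsv\[:,:,2\]>60)/(hsv[:,:,1]>150)\&(hsv[:,:,2]>75)/' h.py; grep -n "mask=" h.py
```

```text
[111 152 151] [113  11  95] [111 149 144] [109 155 203] [115  10 150] bg [ 13  25 163]
35:    mask=((hsv[:,:,0]>105)&(hsv[:,:,0]<125)&((hsv[:,:,1]>150)&(hsv[:,:,2]>75)).astype(np.uint8)
```

View pics/w1c.png

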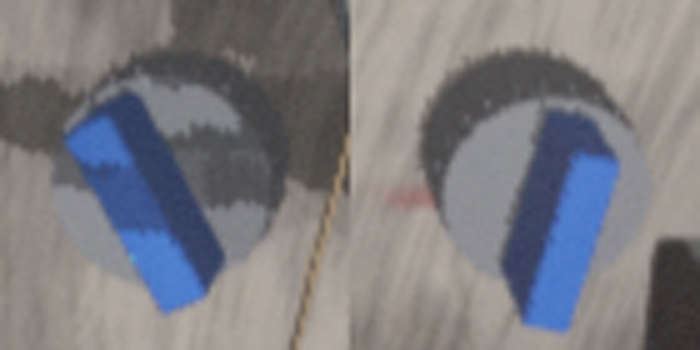

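Saturation threshold too high; lower it.

```bash
sed -i '35s/.*/    mask=((hsv[:,:,0]>103)\&(hsv[:,:,0]<128)\&(hsv[:,:,1]>70)\&(hsv[:,:,2]>50)).astype(np.uint8)/' h.py
python3 - <<'E'
from h import *
import pickle
m=pickle.load(open("w1.pkl","rb"));im=cv2.imread("pics/w1.png")[:,:,::-1].copy()
it=cv2.imread("pics/top0.png")[:,:,::-1].copy();i2=cv2.imread("pics/side0.png")[:,:,::-1].copy()
for nm,x,y,t in [("A",400,-256,1.57),("B",521,-414,.94)]:
    for c,I,M in [("wrist",im,m),("top",it,None),("side",i2,None)]:
        print(nm,c,np.round(fitbar(c,I,M or cams.camera_model(c),x,y,t),2))
E
```

```text
A wrist [ 4.0100e+02 -2.5481e+02  8.5130e+01  9.0000e-02]
A top [ 4.0025e+02 -2.5522e+02  8.5330e+01  1.5000e-01]
A side [ 4.0151e+02 -2.5607e+02  8.3220e+01  9.0000e-02]
B wrist [ 5.1852e+02 -4.1398e+02  5.0630e+01  1.3000e-01]
B top [ 5.1914e+02 -4.1485e+02  4.8260e+01  1.3000e-01]
B side [ 5.1827e+02 -4.1495e+02  4.3270e+01  1.0000e-01]
```

```bash
python3 - <<'E'
from h import *
import pickle
m=pickle.load(open("w1.pkl","rb"))
for uv in [(160,100),(160,145),(213,130),(205,45)]:
    print(uv,ray("wrist",uv,30,m).round(),ray("wrist",uv,100,m).round())
plan([((400.9,-255.2,130),85.1),((400.9,-255.2,64),85.1)],100)
E
```

```text
(160, 100) [[353. -96.  30.]] [[ 384. -116.  100.]]
(160, 145) [[ 316. -141.   30.]] [[ 354. -153.  100.]]
(213, 130) [[ 391. -161.   30.]] [[ 415. -170.  100.]]
(205, 45) [[443. -73.  30.]] [[458. -97. 100.]]
at [ 490.5 -274.2  300.3] yaw 60.1 tilt 0.05
[{"xyz":[-5.6,-17.4,34.0],"turn":[0.0,0.0,-0.087],"hand":100},{"xyz":[-4.1,-17.9,34.1],"turn":[0.0,0.0,-0.087],"hand":100},{"xyz":[-2.5,-18.2,34.0],"turn":[0.0,0.0,-0.087],"hand":100},{"xyz":[-0.9,-18.3,34.1],"turn":[0.0,0.0,-0.088],"hand":100},{"xyz":[0.7,-18.3,34.0],"turn":[0.0,0.001,-0.087],"hand":100}]
[{"xyz":[-0.0,0.0,33.0],"turn":[0.0,-0.0,-0.0],"hand":100},{"xyz":[-0.0,0.0,33.0],"turn":[0.0,-0.0,-0.0],"hand":100},{"xyz":[0,0,0],"turn":[0,0,0],"hand":100},{"xyz":[0,0,0],"turn":[0,0,0],"hand":100},{"xyz":[0,0,0],"turn":[0,0,0],"hand":100}]
```

Call:
play_rows:
  commands:
    - {"xyz":[-5.6,-17.4,34.0],"turn":[0,0,-0.087],"hand":100}
    - {"xyz":[-4.1,-17.9,34.1],"turn":[0,0,-0.087],"hand":100}
    - {"xyz":[-2.5,-18.2,34.0],"turn":[0,0,-0.087],"hand":100}
    - {"xyz":[-0.9,-18.3,34.1],"turn":[0,0,-0.088],"hand":100}
    - {"xyz":[0.7,-18.3,34.0],"turn":[0,0.001,-0.087],"hand":100}

```text
clock: 2.05
eef_pos: [398.5, -256.5, 128.5]
eef_rot: [0.737, 0.676, 0.0, 0.0]
contact_force: [0.0, -0.9, -0.8]
finger_gap: 1.0
```

Call:
play_rows:
  commands:
    - {"xyz":[0,0,20],"turn":[0,0,0],"hand":60}
    - {"xyz":[0,0,20],"turn":[0,0,0],"hand":60}
    - {"xyz":[0,0,10],"turn":[0,0,0],"hand":60}
    - {"xyz":[0,0,5],"turn":[0,0,0],"hand":50}
    - {"xyz":[0,0,0],"turn":[0,0,0],"hand":45}

```text
clock: 2.47
eef_pos: [399.6, -256.0, 74.0]
eef_rot: [0.738, 0.675, 0.0, -0.001]
contact_force: [-0.2, -0.1, 0.7]
finger_gap: 0.448
```

```bash
python3 - <<'E'
from h import *
m=cams.camera_model("wrist");im=cams.get_image("wrist"); cv2.imwrite("pics/w2.png",im[:,:,::-1])
print(np.round(fitbar("wrist",im,m,401,-255.2,1.49),2))
plan([((400.9,-255.2,64),85.1)],0)
i2=cams.get_image("side"); cv2.imwrite("pics/s2.png",i2[:,:,::-1])
E
```

```text
[ 4.0076e+02 -2.5393e+02  8.5240e+01  5.0000e-02]
at [ 400.4 -256.3   75. ] yaw 84.9 tilt 0.05
[{"xyz":[1.1,0.4,11.0],"turn":[0.0,-0.001,-0.003],"hand":0},{"xyz":[0,0,0],"turn":[0,0,0],"hand":0},{"xyz":[0,0,0],"turn":[0,0,0],"hand":0},{"xyz":[0,0,0],"turn":[0,0,0],"hand":0},{"xyz":[0,0,0],"turn":[0,0,0],"hand":0}]
```

View pics/w2.png

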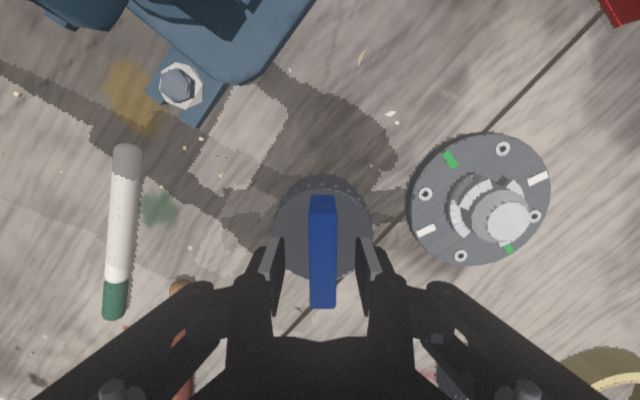

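Call:
play_rows:
  commands:
    - {"xyz":[1.5,0.3,5],"turn":[0,0,-0.003],"hand":45}
    - {"xyz":[0,0,5],"turn":[0,0,0],"hand":45}
    - {"xyz":[0,0,1],"turn":[0,0,0],"hand":0}
    - {"xyz":[0,0,0],"turn":[0,0,0],"hand":0}
    - {"xyz":[0,0,0],"turn":[0,0,0],"hand":0}

```text
clock: 2.98
eef_pos: [400.8, -253.9, 63.7]
eef_rot: [0.736, 0.677, 0.0, -0.0]
contact_force: [0.1, 1.1, -1.8]
finger_gap: 0.154
```

Call:
play_rows:
  commands:
    - {"xyz":[0,0,0],"turn":[0,0,0],"hand":0}
    - {"xyz":[0,0,0],"turn":[0,0,0],"hand":0}
    - {"xyz":[0,0,0],"turn":[0,0,0],"hand":0}
    - {"xyz":[0,0,0],"turn":[0,0,0],"hand":0}
    - {"xyz":[0,0,0],"turn":[0,0,0],"hand":0}

```text
clock: 3.4
eef_pos: [400.7, -254.0, 63.7]
eef_rot: [0.737, 0.676, 0.0, -0.0]
contact_force: [0.6, 0.7, -1.8]
finger_gap: 0.145
```

```bash
python3 - <<'E'
from h import *
print(pose()[0],yaw(),sense()["contact_force"],sense()["finger_gap"])
m=cams.camera_model("wrist");im=cams.get_image("wrist"); cv2.imwrite("pics/w3.png",im[:,:,::-1])
print(np.round(fitbar("wrist",im,m,401,-255.2,1.49),2))
plan([((400.9,-255.2,105),None),((508.3,-253,105),23.3)],0)
E
```

```text
[ 400.70819898 -253.98785481   63.73086459] 85.13035692459775 [ 0.56822217  0.6864012  -1.77807566] 0.1448173684222725
[ 4.0028e+02 -2.5366e+02  8.5200e+01  4.0000e-02]
at [ 400.7 -254.    63.8] yaw 85.1 tilt 0.06
[{"xyz":[-0.6,0.1,-20.6],"turn":[0.0,0.0,0.0],"hand":0},{"xyz":[-0.5,0.2,-20.7],"turn":[0.0,0.0,0.0],"hand":0},{"xyz":[1.3,11.9,0.0],"turn":[-0.0,-0.0,0.12],"hand":0},{"xyz":[2.7,11.6,0.0],"turn":[-0.0,-0.0,0.12],"hand":0},{"xyz":[4.0,11.2,0.0],"turn":[-0.0,-0.0,0.12],"hand":0}]
[{"xyz":[5.3,10.7,0.0],"turn":[-0.0,-0.0,0.12],"hand":0},{"xyz":[6.6,9.9,0.0],"turn":[-0.0,-0.0,0.12],"hand":0},{"xyz":[7.7,9.1,0.0],"turn":[-0.0,-0.0,0.12],"hand":0},{"xyz":[8.8,8.1,0.0],"turn":[-0.0,-0.0,0.12],"hand":0},{"xyz":[9.7,7.0,0.0],"turn":[-0.0,-0.0,0.12],"hand":0}]
[{"xyz":[10.5,5.8,0.1],"turn":[-0.001,-0.0,0.119],"hand":0},{"xyz":[0,0,0],"turn":[0,0,0],"hand":0},{"xyz":[0,0,0],"turn":[0,0,0],"hand":0},{"xyz":[0,0,0],"turn":[0,0,0],"hand":0},{"xyz":[0,0,0],"turn":[0,0,0],"hand":0}]
```

View pics/w3.png

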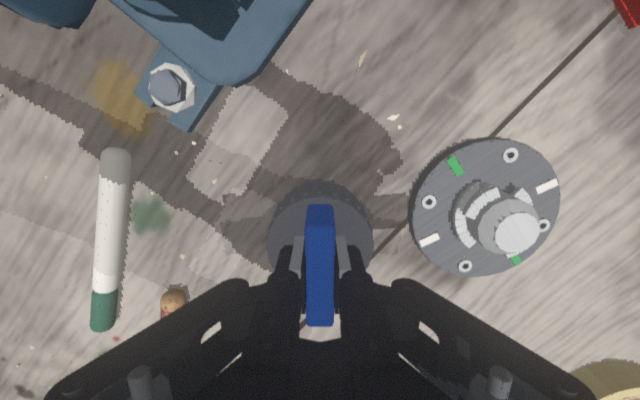

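```bash
python3 - <<'E'
from h import *
m=cams.camera_model("wrist")
print(ray("wrist",[(455.5,166),(430,240),(546,186)],12,m).round(1), ray("wrist",(516,234),43,m).round(1))
plan([((400.9,-254.0,115),None),((508.3,-253,115),23.3)],0)
E
```

```text
[[ 487.5 -220.1   12. ]
 [ 473.1 -269.2   12. ]
 [ 545.  -237.9   12. ]] [[ 508.1 -253.7   43. ]]
at [ 400.7 -254.    63.8] yaw 85.1 tilt 0.06
[{"xyz":[0.0,0.1,-25.6],"turn":[0.0,0.0,0.0],"hand":0},{"xyz":[0.1,0.1,-25.6],"turn":[0.0,0.0,0.0],"hand":0},{"xyz":[1.1,11.9,-0.0],"turn":[-0.0,-0.0,0.12],"hand":0},{"xyz":[2.5,11.7,-0.0],"turn":[-0.0,-0.0,0.12],"hand":0},{"xyz":[3.9,11.3,-0.0],"turn":[-0.0,-0.0,0.12],"hand":0}]
[{"xyz":[5.2,10.7,-0.0],"turn":[-0.0,-0.0,0.12],"hand":0},{"xyz":[6.5,10.0,-0.0],"turn":[-0.0,-0.0,0.12],"hand":0},{"xyz":[7.6,9.1,-0.0],"turn":[-0.0,-0.0,0.12],"hand":0},{"xyz":[8.7,8.2,-0.0],"turn":[-0.0,-0.0,0.12],"hand":0},{"xyz":[9.6,7.1,-0.0],"turn":[-0.0,-0.0,0.12],"hand":0}]
[{"xyz":[10.4,5.8,-0.0],"turn":[-0.001,-0.0,0.119],"hand":0},{"xyz":[0,0,0],"turn":[0,0,0],"hand":0},{"xyz":[0,0,0],"turn":[0,0,0],"hand":0},{"xyz":[0,0,0],"turn":[0,0,0],"hand":0},{"xyz":[0,0,0],"turn":[0,0,0],"hand":0}]
```

Call:
play_rows:
  commands:
    - {"xyz":[0,0.1,-25.6],"turn":[0,0,0],"hand":0}
    - {"xyz":[0,0.1,-25.6],"turn":[0,0,0],"hand":0}
    - {"xyz":[1.1,11.9,0],"turn":[0,0,0.12],"hand":0}
    - {"xyz":[2.5,11.7,0],"turn":[0,0,0.12],"hand":0}
    - {"xyz":[3.9,11.3,0],"turn":[0,0,0.12],"hand":0}

```text
clock: 3.87
eef_pos: [437.5, -254.2, 115.8]
eef_rot: [0.847, 0.531, 0.001, 0.0]
contact_force: [0.2, -0.3, -1.4]
finger_gap: 0.15
```

Call:
play_rows:
  commands:
    - {"xyz":[5.2,10.7,0],"turn":[0,0,0.12],"hand":0}
    - {"xyz":[6.5,10.0,0],"turn":[0,0,0.12],"hand":0}
    - {"xyz":[7.6,9.1,0],"turn":[0,0,0.12],"hand":0}
    - {"xyz":[8.7,8.2,0],"turn":[0,0,0.12],"hand":0}
    - {"xyz":[9.6,7.1,0],"turn":[0,0,0.12],"hand":0}

```text
clock: 4.28
eef_pos: [496.7, -253.2, 114.7]
eef_rot: [0.966, 0.257, -0.0, -0.001]
contact_force: [0.2, 0.1, -1.9]
finger_gap: 0.149
```

Call:
play_rows:
  commands:
    - {"xyz":[10.4,5.8,0],"turn":[0,0,0.12],"hand":0}
    - {"xyz":[0,0,0],"turn":[0,0,0],"hand":0}
    - {"xyz":[0,0,0],"turn":[0,0,0],"hand":0}
    - {"xyz":[0,0,0],"turn":[0,0,0],"hand":0}
    - {"xyz":[0,0,0],"turn":[0,0,0],"hand":0}

```text
clock: 4.7
eef_pos: [507.2, -252.8, 114.6]
eef_rot: [0.979, 0.202, -0.001, -0.001]
contact_force: [-1.0, 0.6, -1.9]
finger_gap: 0.153
```

```bash
cat > look.py <<'E'
from h import *
import sys
tag=sys.argv[1]; x,y,a,z=map(float,sys.argv[2:6])
s=sense();print("clk",round(s["clock"],2),pose()[0].round(1),"yaw",round(yaw(),1),"F",s["contact_force"].round(1),"M",s["wrist_torque"].round(2),"gap",round(s["finger_gap"],3))
ims={}
for c in ["wrist","side"]:
    m=cams.camera_model(c);im=cams.get_image(c); ims[c]=im
    try: print(c,np.round(fitbar(c,im,m,x,y,np.radians(a),z),2))
    except Exception as e: print(e)
uv=proj("side",[[x,y,40]])[0].astype(int)
u=np.clip(uv[0]-80,0,480);v=np.clip(uv[1]-60,0,280)
cr=cv2.resize(ims["side"][v:v+120,u:u+160],(533,400),interpolation=cv2.INTER_CUBIC)
out=np.hstack([cr,cv2.resize(ims["wrist"],(640,400))[:,190:450]])
cv2.imwrite(f"pics/{tag}.png",out[:,:,::-1])
E
python3 look.py l4 508.4 -253.3 23.3 51; python3 - <<'E'
from h import *
plan([((508.4,-253.3,90),23.4)],0)
E
```

```text
clk 4.7 [ 507.2 -252.8  114.6] yaw 23.3 F [-1.   0.6 -1.9] M [ 0.06  0.02 -0.  ] gap 0.153
wrist [ 5.0553e+02 -2.5334e+02  2.3410e+01  3.0000e-02]
side [ 5.0170e+02 -2.5795e+02  1.6030e+01  2.2000e-01]
at [ 507.5 -253.   114.8] yaw 23.3 tilt 0.08
[{"xyz":[0.7,0.6,24.8],"turn":[-0.001,0.0,-0.002],"hand":0},{"xyz":[0,0,0],"turn":[0,0,0],"hand":0},{"xyz":[0,0,0],"turn":[0,0,0],"hand":0},{"xyz":[0,0,0],"turn":[0,0,0],"hand":0},{"xyz":[0,0,0],"turn":[0,0,0],"hand":0}]
```

View pics/l4.png

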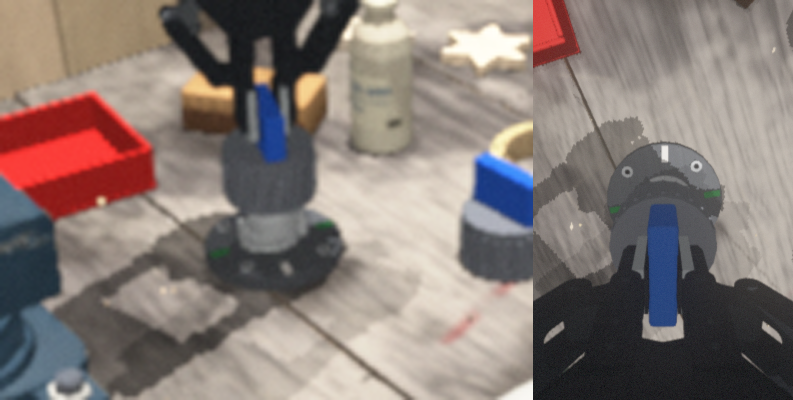

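```bash
python3 - <<'E'
from h import *
m=cams.camera_model("wrist");im=cams.get_image("wrist"); print(pose()[0],yaw())
cv2.imwrite("pics/w5.png",cv2.resize(im[120:340,240:400],None,fx=3.4,fy=2.7*1.0,interpolation=cv2.INTER_CUBIC)[:,:,::-1])
hsv=cv2.cvtColor(im,cv2.COLOR_RGB2HSV)
k=((hsv[:,:,0]>45)&(hsv[:,:,0]<85)&(hsv[:,:,1]>90)).astype(np.uint8)
n,l,s,ce=cv2.connectedComponentsWithStats(k)
for i in range(1,n):
    if s[i,4]>5: print(ce[i],s[i],ray("wrist",ce[i],12,m).round(1))
print(proj("wrist",[[508.4,-253.3,12]]+[[508.4+r*np.cos(a),-253.3+r*np.sin(a),12] for r in (32,46) for a in np.radians([23.4,-56.7,123.3])],m).round(1))
print(np.round(fitbar("wrist",im,m,507,-253,.4,51),2),np.round(fitbar("wrist",im,m,507,-253,.4,53),2))
E
```

```text
[ 507.65475816 -253.08651685  114.90774973] 23.274160624789126
[369.975 193.675] [362 191  14   7  40] [[ 530.9 -287.5   12. ]]
[270.82926829 209.41463415] [267 207   9   6  41] [[ 485.8 -217.5   12. ]]
[[320.9 201.9]
 [320.8 163.6]
 [359.2 195.5]
 [283.1 208.2]
 [320.8 145.9]
 [376.1 192.6]
 [266.7 210.9]]
[ 5.0466e+02 -2.5398e+02  2.3320e+01  3.0000e-02] [ 5.0882e+02 -2.5220e+02  2.3390e+01  5.0000e-02]
```

View pics/w5.png

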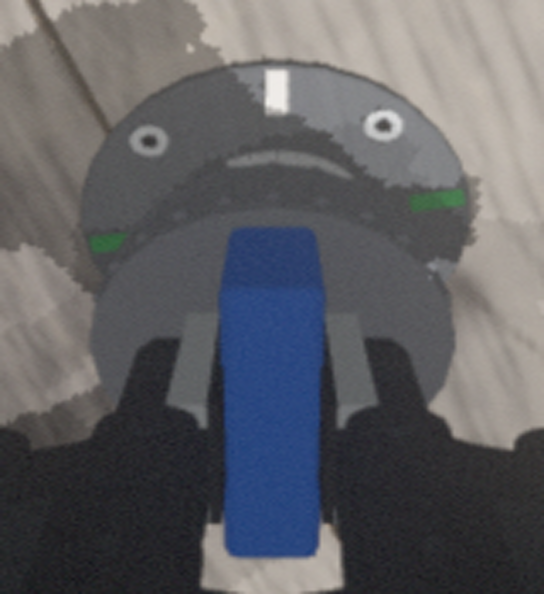

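Call:
play_rows:
  commands:
    - {"xyz":[1.2,0.4,4],"turn":[0,0,0],"hand":0}
    - {"xyz":[0,0,5],"turn":[0,0,0],"hand":0}
    - {"xyz":[0,0,5],"turn":[0,0,0],"hand":0}
    - {"xyz":[0,0,4],"turn":[0,0,0],"hand":0}
    - {"xyz":[0,0,2],"turn":[0,0,0],"hand":0}

```text
clock: 5.27
eef_pos: [508.9, -252.6, 93.8]
eef_rot: [0.979, 0.202, -0.001, -0.001]
contact_force: [0.0, -0.3, -1.3]
finger_gap: 0.157
```

```bash
python3 look.py l6 508.4 -253.3 23.3 31
```

```text
clk 5.27 [ 508.9 -252.6   93.8] yaw 23.3 F [ 0.  -0.3 -1.3] M [0.01 0.   0.  ] gap 0.157
wrist [ 5.0554e+02 -2.5380e+02  2.3340e+01  5.0000e-02]
side [ 5.0373e+02 -2.5734e+02  1.5710e+01  2.2000e-01]
```

View pics/l6.png

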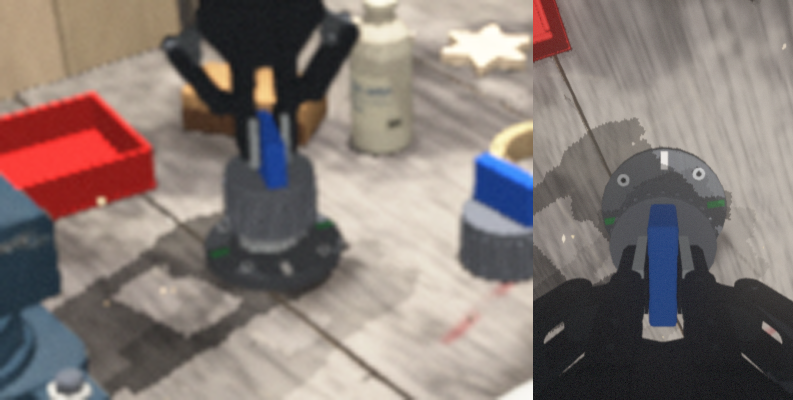

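Call:
play_rows:
  commands:
    - {"xyz":[0,0,2],"turn":[0,0,0],"hand":0}
    - {"xyz":[0,0,2],"turn":[0,0,0],"hand":0}
    - {"xyz":[0,0,1],"turn":[0,0,0],"hand":0}
    - {"xyz":[0,0,0.5],"turn":[0,0,0],"hand":0}
    - {"xyz":[0,0,0],"turn":[0,0,0],"hand":0}

```text
clock: 5.78
eef_pos: [509.5, -253.0, 89.4]
eef_rot: [0.979, 0.202, 0.0, -0.001]
contact_force: [0.9, -0.9, -1.5]
finger_gap: 0.15
```

Call:
play_rows:
  commands:
    - {"xyz":[0,0,0.5],"turn":[0,0,0],"hand":0}
    - {"xyz":[0,0,0.5],"turn":[0,0,0],"hand":0}
    - {"xyz":[0,0,0.5],"turn":[0,0,0],"hand":0}
    - {"xyz":[0,0,0],"turn":[0,0,0],"hand":0}
    - {"xyz":[0,0,0],"turn":[0,0,0],"hand":0}

```text
clock: 6.2
eef_pos: [509.6, -253.0, 88.0]
eef_rot: [0.979, 0.201, 0.0, -0.0]
contact_force: [0.4, 0.7, -2.0]
finger_gap: 0.152
```

Call:
play_rows:
  commands:
    - {"xyz":[0,0,0.5],"turn":[0,0,0],"hand":0}
    - {"xyz":[0,0,0.5],"turn":[0,0,0],"hand":0}
    - {"xyz":[0,0,0.5],"turn":[0,0,0],"hand":0}
    - {"xyz":[0,0,0],"turn":[0,0,0],"hand":0}
    - {"xyz":[0,0,0],"turn":[0,0,0],"hand":0}

```text
clock: 6.62
eef_pos: [509.6, -253.0, 86.5]
eef_rot: [0.979, 0.202, 0.0, -0.0]
contact_force: [1.1, 0.6, -1.3]
finger_gap: 0.153
```

Call:
play_rows:
  commands:
    - {"xyz":[-0.5,0,0.5],"turn":[0,0,0],"hand":0}
    - {"xyz":[0,0,0.5],"turn":[0,0,0],"hand":0}
    - {"xyz":[0,0,0.5],"turn":[0,0,0],"hand":0}
    - {"xyz":[0,0,0],"turn":[0,0,0],"hand":0}
    - {"xyz":[0,0,0],"turn":[0,0,0],"hand":0}

```text
clock: 7.03
eef_pos: [509.1, -253.2, 84.9]
eef_rot: [0.979, 0.201, 0.0, -0.001]
contact_force: [0.6, -0.2, -2.1]
finger_gap: 0.152
```

Call:
play_rows:
  commands:
    - {"xyz":[0,0,0.5],"turn":[0,0,0],"hand":0}
    - {"xyz":[0,0,0.5],"turn":[0,0,0],"hand":0}
    - {"xyz":[0,0,0.5],"turn":[0,0,0],"hand":0}
    - {"xyz":[0,0,0],"turn":[0,0,0],"hand":0}
    - {"xyz":[0,0,0],"turn":[0,0,0],"hand":0}

```text
clock: 7.45
eef_pos: [509.1, -253.2, 83.4]
eef_rot: [0.979, 0.201, 0.0, -0.001]
contact_force: [0.1, -0.1, -1.2]
finger_gap: 0.154
```

Call:
play_rows:
  commands:
    - {"xyz":[0,0,0.5],"turn":[0,0,0],"hand":0}
    - {"xyz":[0,0,0.5],"turn":[0,0,0],"hand":0}
    - {"xyz":[0,0,0],"turn":[0,0,0],"hand":0}
    - {"xyz":[0,0,0],"turn":[0,0,0],"hand":0}
    - {"xyz":[0,0,0],"turn":[0,0,0],"hand":0}

```text
clock: 7.87
eef_pos: [509.3, -253.3, 83.2]
eef_rot: [0.979, 0.202, 0.0, -0.0]
contact_force: [-1.6, 1.1, 5.5]
finger_gap: 0.148
```

Call:
play_rows:
  commands:
    - {"xyz":[0,0,0.3],"turn":[0,0,0.087],"hand":0}
    - {"xyz":[0,0,0.37],"turn":[0,0,0.087],"hand":0}
    - {"xyz":[0,0,0.37],"turn":[0,0,0.087],"hand":0}
    - {"xyz":[0,0,0.37],"turn":[0,0,0.087],"hand":0}
    - {"xyz":[0,0,0.37],"turn":[0,0,0.087],"hand":0}

```text
clock: 8.28
eef_pos: [510.5, -254.7, 81.7]
eef_rot: [1.0, -0.016, 0.002, 0.001]
contact_force: [-0.0, -2.2, 3.5]
finger_gap: 0.15
```

```bash
python3 look.py l7 508.4 -253.3 -2 18
```

```text
clk 8.28 [ 510.5 -254.7   81.7] yaw -1.9 F [-0.  -2.2  3.5] M [-0.31  0.13 -0.01] gap 0.15
wrist [ 5.0978e+02 -2.5457e+02 -1.9200e+00  4.0000e-02]
side [ 5.0495e+02 -2.5250e+02  5.5300e+00  2.2000e-01]
```

View pics/l7.png

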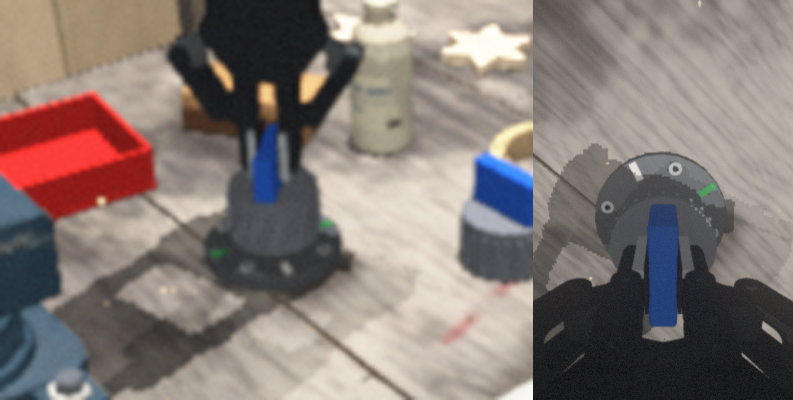

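Call:
play_rows:
  commands:
    - {"xyz":[0,0,0.37],"turn":[0,0,0.087],"hand":0}
    - {"xyz":[0,0,0.37],"turn":[0,0,0.087],"hand":0}
    - {"xyz":[0,0,0.37],"turn":[0,0,0.087],"hand":0}
    - {"xyz":[0,0,0],"turn":[0,0,0],"hand":0}
    - {"xyz":[0,0,0],"turn":[0,0,0],"hand":0}

```text
clock: 8.8
eef_pos: [510.2, -254.0, 80.4]
eef_rot: [0.99, -0.143, 0.001, 0.0]
contact_force: [0.6, -2.5, 5.1]
finger_gap: 0.15
```

Call:
play_rows:
  commands:
    - {"xyz":[-0.3,0,0.37],"turn":[0,0,0.087],"hand":0}
    - {"xyz":[0,0,0.37],"turn":[0,0,0.087],"hand":0}
    - {"xyz":[0,0,0.37],"turn":[0,0,0.087],"hand":0}
    - {"xyz":[0,0,0.37],"turn":[0,0,0.087],"hand":0}
    - {"xyz":[0,0,0],"turn":[0,0,0],"hand":0}

```text
clock: 9.22
eef_pos: [509.2, -253.7, 78.8]
eef_rot: [0.95, -0.313, 0.0, -0.0]
contact_force: [-0.3, -1.9, 6.4]
finger_gap: 0.148
```

Call:
play_rows:
  commands:
    - {"xyz":[0,0,0.37],"turn":[0,0,0.087],"hand":0}
    - {"xyz":[0,0,0.37],"turn":[0,0,0.087],"hand":0}
    - {"xyz":[0,0,0.37],"turn":[0,0,0.087],"hand":0}
    - {"xyz":[0,0,0.3],"turn":[0,0,0.06],"hand":0}
    - {"xyz":[0,0,0],"turn":[0,0,0],"hand":0}

```text
clock: 9.63
eef_pos: [509.7, -253.0, 77.4]
eef_rot: [0.887, -0.461, 0.001, -0.001]
contact_force: [-0.1, -0.0, 5.7]
finger_gap: 0.151
```

```bash
python3 look.py l8 508.4 -253.3 -54 14
```

```text
clk 9.63 [ 509.7 -253.    77.4] yaw -54.9 F [-0.1 -0.   5.7] M [-0.07 -0.08  0.03] gap 0.151
wrist [ 5.0757e+02 -2.5054e+02 -5.4870e+01  4.0000e-02]
side [ 505.07 -252.92  -55.42    0.67]
```

View pics/l8.png

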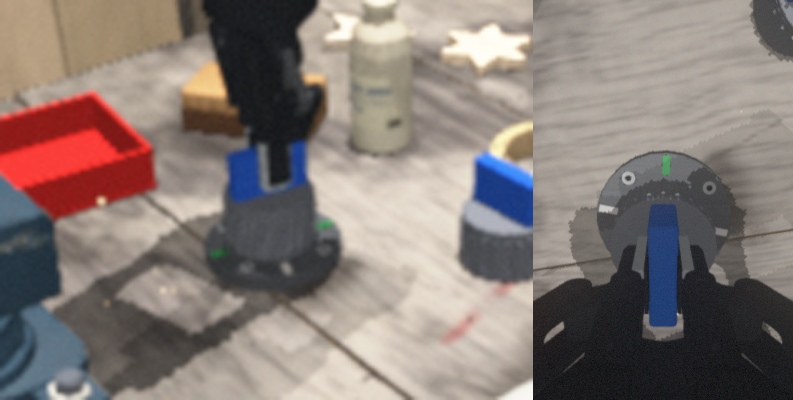

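Call:
play_rows:
  commands:
    - {"xyz":[0,0,0.1],"turn":[0,0,0.03],"hand":0}
    - {"xyz":[0,0,0],"turn":[0,0,0.03],"hand":0}
    - {"xyz":[0,0,0],"turn":[0,0,0.02],"hand":0}
    - {"xyz":[0,0,0],"turn":[0,0,0],"hand":0}
    - {"xyz":[0,0,0],"turn":[0,0,0],"hand":0}

```text
clock: 10.15
eef_pos: [509.6, -253.1, 77.4]
eef_rot: [0.87, -0.494, 0.001, -0.0]
contact_force: [0.3, -0.4, 6.2]
finger_gap: 0.153
```

```bash
python3 look.py l9 508.4 -253.3 -54 14; python3 - <<'E'
from h import *
plan([((509,-253.3,125),-56.7)],30)
E
```

```text
clk 10.15 [ 509.6 -253.1   77.4] yaw -59.1 F [ 0.3 -0.4  6.2] M [ 0.09 -0.01  0.84] gap 0.153
wrist [ 5.0751e+02 -2.5062e+02 -5.8260e+01  4.0000e-02]
side [ 504.82 -253.05  -61.11    0.63]
at [ 509.6 -253.1   77.4] yaw -59.1 tilt 0.07
[{"xyz":[-0.1,0.3,-23.8],"turn":[-0.0,-0.0,-0.021],"hand":30},{"xyz":[-0.0,0.3,-23.8],"turn":[-0.001,-0.001,-0.022],"hand":30},{"xyz":[0,0,0],"turn":[0,0,0],"hand":30},{"xyz":[0,0,0],"turn":[0,0,0],"hand":30},{"xyz":[0,0,0],"turn":[0,0,0],"hand":30}]
```

Call:
play_rows:
  commands:
    - {"xyz":[0,0,0],"turn":[0,0,-0.02],"hand":40}
    - {"xyz":[0,0,0],"turn":[0,0,0],"hand":40}
    - {"xyz":[0,0,0],"turn":[0,0,0],"hand":40}
    - {"xyz":[0,0,-5],"turn":[0,0,0],"hand":40}
    - {"xyz":[0,0,-15],"turn":[0,0,0],"hand":40}

```text
clock: 10.67
eef_pos: [506.5, -251.7, 94.2]
eef_rot: [0.873, -0.488, -0.003, -0.001]
contact_force: [-0.7, 0.6, -0.1]
finger_gap: 0.405
```

```bash
python3 look.py l10 508.4 -253.3 -57 14; python3 - <<'E'
from h import *
plan([((509,-253.3,130),None),((518.5,-414.5,130),49.5)],60)
E
```

```text
clk 10.67 [ 506.5 -251.7   94.2] yaw -58.4 F [-0.7  0.6 -0.1] M [ 0.   -0.02 -0.03] gap 0.405
wrist [ 5.0760e+02 -2.5231e+02 -5.5380e+01  6.0000e-02]
side [ 5.0431e+02 -2.5296e+02 -5.3920e+01  3.1000e-01]
at [ 510.2 -253.9   98.4] yaw -58.4 tilt 0.2
[{"xyz":[-1.1,0.6,-31.6],"turn":[0.0,0.0,0.0],"hand":60},{"xyz":[8.9,4.8,0.0],"turn":[0.0,-0.0,-0.118],"hand":60},{"xyz":[8.3,5.8,0.0],"turn":[0.0,-0.0,-0.118],"hand":60},{"xyz":[7.5,6.7,0.0],"turn":[0.0,-0.0,-0.118],"hand":60},{"xyz":[6.7,7.6,0.0],"turn":[0.0,-0.0,-0.118],"hand":60}]
[{"xyz":[5.7,8.3,0.0],"turn":[0.0,-0.0,-0.118],"hand":60},{"xyz":[4.7,8.9,0.0],"turn":[0.0,-0.0,-0.118],"hand":60},{"xyz":[3.7,9.4,0.0],"turn":[0.0,-0.0,-0.118],"hand":60},{"xyz":[2.5,9.8,0.0],"turn":[0.0,-0.0,-0.117],"hand":60},{"xyz":[1.4,10.0,0.0],"turn":[0.0,-0.0,-0.118],"hand":60}]
[{"xyz":[0.2,10.1,0.0],"turn":[0.0,-0.0,-0.117],"hand":60},{"xyz":[-1.0,10.0,0.0],"turn":[0.0,-0.0,-0.118],"hand":60},{"xyz":[-2.2,9.9,0.0],"turn":[0.001,-0.001,-0.117],"hand":60},{"xyz":[-3.3,9.5,0.0],"turn":[0.0,-0.0,-0.118],"hand":60},{"xyz":[-4.4,9.1,0.0],"turn":[0.0,-0.001,-0.117],"hand":60}]
[{"xyz":[-5.5,8.5,0.1],"turn":[0.001,-0.0,-0.118],"hand":60},{"xyz":[-6.4,7.7,-0.0],"turn":[0.0,-0.001,-0.117],"hand":60},{"xyz":[0,0,0],"turn":[0,0,0],"hand":60},{"xyz":[0,0,0],"turn":[0,0,0],"hand":60},{"xyz":[0,0,0],"turn":[0,0,0],"hand":60}]
```

View pics/l10.png

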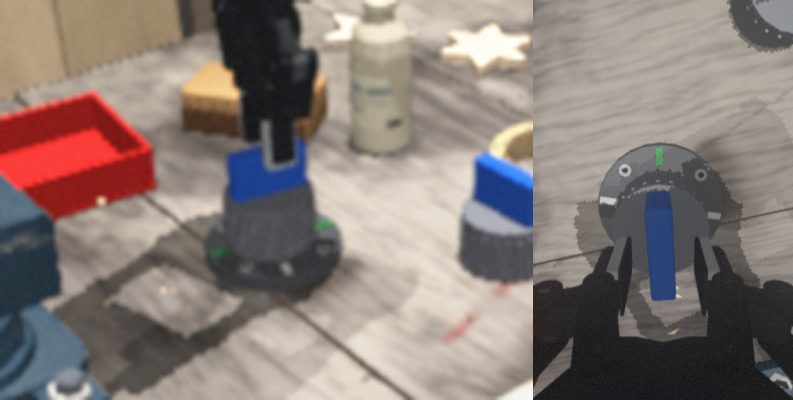

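Call:
play_rows:
  commands:
    - {"xyz":[-1.1,0.6,-31.6],"turn":[0,0,0],"hand":60}
    - {"xyz":[8.9,4.8,0],"turn":[0,0,-0.118],"hand":60}
    - {"xyz":[8.3,5.8,0],"turn":[0,0,-0.118],"hand":60}
    - {"xyz":[7.5,6.7,0],"turn":[0,0,-0.118],"hand":60}
    - {"xyz":[6.7,7.6,0],"turn":[0,0,-0.118],"hand":60}

```text
clock: 11.18
eef_pos: [510.1, -293.2, 128.0]
eef_rot: [0.964, -0.267, 0.0, -0.001]
contact_force: [0.0, 0.7, 0.1]
finger_gap: 0.597
```

Call:
play_rows:
  commands:
    - {"xyz":[5.7,8.3,0],"turn":[0,0,-0.118],"hand":60}
    - {"xyz":[4.7,8.9,0],"turn":[0,0,-0.118],"hand":60}
    - {"xyz":[3.7,9.4,0],"turn":[0,0,-0.118],"hand":60}
    - {"xyz":[2.5,9.8,0],"turn":[0,0,-0.117],"hand":60}
    - {"xyz":[1.4,10.0,0],"turn":[0,0,-0.118],"hand":60}

```text
clock: 11.6
eef_pos: [512.8, -343.6, 127.5]
eef_rot: [1.0, 0.024, -0.0, -0.001]
contact_force: [0.9, -0.3, 0.7]
finger_gap: 0.598
```

Call:
play_rows:
  commands:
    - {"xyz":[0.2,10.1,0],"turn":[0,0,-0.117],"hand":60}
    - {"xyz":[-1.0,10.0,0],"turn":[0,0,-0.118],"hand":60}
    - {"xyz":[-2.2,9.9,0],"turn":[0,0,-0.117],"hand":60}
    - {"xyz":[-3.3,9.5,0],"turn":[0,0,-0.118],"hand":60}
    - {"xyz":[-4.4,9.1,0],"turn":[0,0,-0.117],"hand":60}

```text
clock: 12.02
eef_pos: [515.9, -393.9, 127.4]
eef_rot: [0.95, 0.312, 0.0, -0.001]
contact_force: [-0.2, -0.7, 0.8]
finger_gap: 0.603
```

Call:
play_rows:
  commands:
    - {"xyz":[-5.5,8.5,0],"turn":[0,0,-0.118],"hand":60}
    - {"xyz":[-6.4,7.7,0],"turn":[0,0,-0.117],"hand":60}
    - {"xyz":[0,0,15],"turn":[0,0,0],"hand":50}
    - {"xyz":[0,0,20],"turn":[0,0,0],"hand":45}
    - {"xyz":[0,0,0],"turn":[0,0,0],"hand":45}

```text
clock: 12.43
eef_pos: [514.2, -410.8, 87.5]
eef_rot: [0.909, 0.417, -0.001, -0.005]
contact_force: [-1.6, 1.0, -1.9]
finger_gap: 0.449
```

```bash
python3 look.py l11 518.5 -414.5 49.5 0;  python3 - <<'E'
from h import *
plan([((518.5,-414.5,64),49.5)],45)
E
```

```text
clk 12.43 [ 514.2 -410.8   87.5] yaw 49.3 F [-1.6  1.  -1.9] M [-0.01  0.04  0.01] gap 0.449
wrist [ 5.1893e+02 -4.1355e+02  4.8360e+01  6.0000e-02]
side [ 5.1451e+02 -4.1539e+02  4.2190e+01  3.0000e-01]
at [ 515.8 -412.    90.6] yaw 49.4 tilt 0.32
[{"xyz":[-0.2,3.9,26.6],"turn":[-0.006,-0.001,-0.002],"hand":45},{"xyz":[0,0,0],"turn":[0,0,0],"hand":45},{"xyz":[0,0,0],"turn":[0,0,0],"hand":45},{"xyz":[0,0,0],"turn":[0,0,0],"hand":45},{"xyz":[0,0,0],"turn":[0,0,0],"hand":45}]
```

View pics/l11.png

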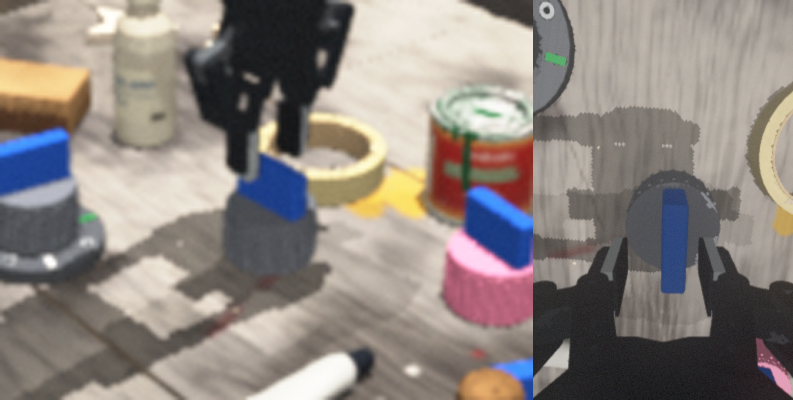

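Call:
play_rows:
  commands:
    - {"xyz":[0,1,5],"turn":[0,0,0],"hand":45}
    - {"xyz":[0,0,0],"turn":[0,0,0],"hand":45}
    - {"xyz":[0,0,0],"turn":[0,0,0],"hand":45}
    - {"xyz":[0,0,0],"turn":[0,0,0],"hand":45}
    - {"xyz":[0,0,0],"turn":[0,0,0],"hand":45}

```text
clock: 12.95
eef_pos: [518.4, -414.6, 88.8]
eef_rot: [0.908, 0.419, 0.001, 0.0]
contact_force: [-0.3, -0.4, -0.1]
finger_gap: 0.451
```

```bash
python3 look.py l12 518.5 -414.5 49.5 0;  python3 - <<'E'
from h import *
plan([((518.5,-414.2,64),49.5)],45)
E
```

```text
clk 12.95 [ 518.4 -414.6   88.8] yaw 49.5 F [-0.3 -0.4 -0.1] M [-0.03 -0.01  0.02] gap 0.451
wrist [ 5.1887e+02 -4.1387e+02  4.8690e+01  6.0000e-02]
side [ 5.1455e+02 -4.1571e+02  4.3140e+01  3.3000e-01]
at [ 518.2 -414.5   88.6] yaw 49.5 tilt 0.05
[{"xyz":[0.4,0.0,24.6],"turn":[0.0,-0.001,-0.0],"hand":45},{"xyz":[0,0,0],"turn":[0,0,0],"hand":45},{"xyz":[0,0,0],"turn":[0,0,0],"hand":45},{"xyz":[0,0,0],"turn":[0,0,0],"hand":45},{"xyz":[0,0,0],"turn":[0,0,0],"hand":45}]
```

View pics/l12.png

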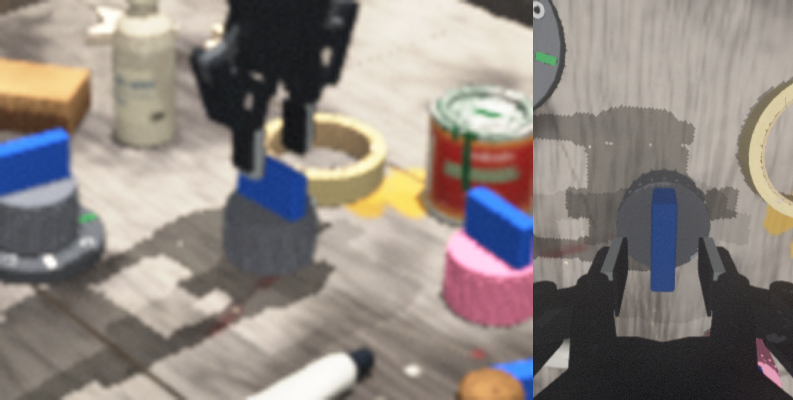

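Call:
play_rows:
  commands:
    - {"xyz":[0.4,0,12],"turn":[0,0,0.01],"hand":45}
    - {"xyz":[0,0,10],"turn":[0,0,0],"hand":45}
    - {"xyz":[0,0,2.5],"turn":[0,0,0],"hand":45}
    - {"xyz":[0,0,0],"turn":[0,0,0],"hand":45}
    - {"xyz":[0,0,0],"turn":[0,0,0],"hand":0}

```text
clock: 13.47
eef_pos: [517.7, -413.5, 62.4]
eef_rot: [0.91, 0.414, -0.0, -0.001]
contact_force: [0.8, -0.1, 0.0]
finger_gap: 0.323
```

Call:
play_rows:
  commands:
    - {"xyz":[0,0,0],"turn":[0,0,0],"hand":0}
    - {"xyz":[0,0,0],"turn":[0,0,0],"hand":0}
    - {"xyz":[0,0,0],"turn":[0,0,0],"hand":0}
    - {"xyz":[0,0,0],"turn":[0,0,0],"hand":0}
    - {"xyz":[0,0,0],"turn":[0,0,0],"hand":0}

```text
clock: 13.88
eef_pos: [518.1, -413.9, 63.6]
eef_rot: [0.91, 0.414, 0.0, -0.0]
contact_force: [0.6, 0.3, -2.4]
finger_gap: 0.151
```

```bash
python3 look.py l13 518.5 -414.5 49.5 0;  python3 - <<'E'
from h import *
it=cams.get_image("top"); cv2.imwrite("pics/t13.png",it[:,:,::-1])
hsv=cv2.cvtColor(it,cv2.COLOR_RGB2HSV)
k=(((hsv[:,:,0]<8)|(hsv[:,:,0]>172))&(hsv[:,:,1]>150)).astype(np.uint8); k[230:]=0;k[:,320:]=0;k[:,:180]=0
n,l,s,ce=cv2.connectedComponentsWithStats(k); i=1+np.argmax(s[1:,4]); print(s[i])
c=cv2.findContours((l==i).astype(np.uint8),0,2)[0][0]; r=cv2.minAreaRect(c); print(r); b=cv2.boxPoints(r)
W=ray("top",b,35); print(W.round(1), W.mean(0))
print(models.mark_of("reject_tray","top"))
plan([((518.5,-414.2,135),49.5)],0)
E
```

```text
clk 13.88 [ 518.1 -413.9   63.6] yaw 48.9 F [ 0.6  0.3 -2.4] M [-0.02  0.03 -0.04] gap 0.151
wrist [ 5.1878e+02 -4.1260e+02  4.8850e+01  4.0000e-02]
side [ 5.1205e+02 -4.2755e+02  7.7500e+00  4.8000e-01]
[ 219  141   56   55 1656]
((246.5927734375, 168.54124450683594), (41.36637878417969, 40.639854431152344), 50.52754211425781)
[[ 602.2    2.9   35. ]
 [ 672.2  -81.2   35. ]
 [ 582.6 -153.3   35. ]
 [ 514.1  -69.8   35. ]] [592.75936231 -75.34611951  35.        ]
[{'at': [597.2, -70.3, 0.6], 'p': 0.66}, {'at': [516.9, -408.1, 61.8], 'p': 0.47}]
at [ 518.2 -414.    63.5] yaw 48.9 tilt 0.06
[{"xyz":[0.0,0.2,-35.7],"turn":[-0.0,-0.0,-0.005],"hand":0},{"xyz":[0.1,0.2,-35.8],"turn":[-0.001,-0.001,-0.005],"hand":0},{"xyz":[0,0,0],"turn":[0,0,0],"hand":0},{"xyz":[0,0,0],"turn":[0,0,0],"hand":0},{"xyz":[0,0,0],"turn":[0,0,0],"hand":0}]
```

View pics/t13.png

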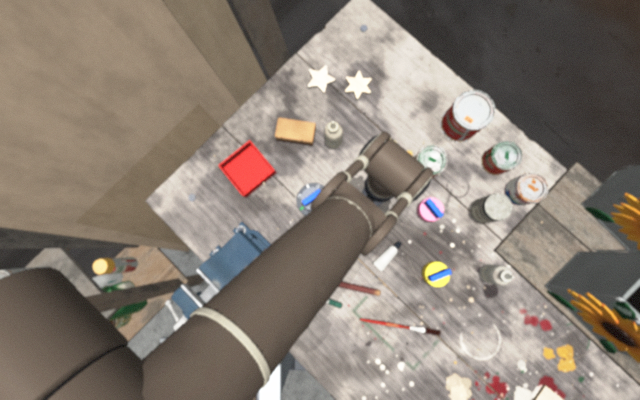

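```bash
python3 - <<'E'
from h import *
plan([((518.5,-414.2,175),None),((528,-370,200),None),((595,-73,200),40)],0)
E
```

```text
at [ 518.2 -414.    63.5] yaw 48.9 tilt 0.06
[{"xyz":[0.0,0.1,-37.2],"turn":[0.0,0.0,0.0],"hand":0},{"xyz":[0.1,0.1,-37.1],"turn":[0.0,0.0,0.0],"hand":0},{"xyz":[0.0,0.1,-37.2],"turn":[0.0,0.0,0.0],"hand":0},{"xyz":[19.8,-10.9,-12.5],"turn":[0.0,0.0,0.0],"hand":0},{"xyz":[19.8,-11.0,-12.4],"turn":[0.0,0.0,0.0],"hand":0}]
[{"xyz":[33.5,-18.1,0.0],"turn":[-0.0,-0.0,0.019],"hand":0},{"xyz":[33.1,-18.7,0.0],"turn":[-0.0,-0.0,0.02],"hand":0},{"xyz":[32.8,-19.4,0.0],"turn":[-0.0,-0.0,0.019],"hand":0},{"xyz":[32.4,-20.0,0.1],"turn":[-0.0,-0.0,0.02],"hand":0},{"xyz":[32.0,-20.6,0.0],"turn":[-0.0,-0.0,0.019],"hand":0}]
[{"xyz":[31.6,-21.2,0.1],"turn":[-0.0,-0.0,0.02],"hand":0},{"xyz":[31.1,-21.9,0.0],"turn":[-0.0,-0.0,0.019],"hand":0},{"xyz":[30.7,-22.4,0.1],"turn":[-0.001,-0.001,0.02],"hand":0},{"xyz":[0,0,0],"turn":[0,0,0],"hand":0},{"xyz":[0,0,0],"turn":[0,0,0],"hand":0}]
```

Call:
play_rows:
  commands:
    - {"xyz":[0,0.1,-25],"turn":[0,0,0],"hand":0}
    - {"xyz":[0,0.1,-37],"turn":[0,0,0],"hand":0}
    - {"xyz":[0,0.1,-37],"turn":[0,0,0],"hand":0}
    - {"xyz":[19.8,-10.9,-25],"turn":[0,0,0],"hand":0}
    - {"xyz":[19.8,-11,-12],"turn":[0,0,0],"hand":0}

```text
clock: 14.5
eef_pos: [530.1, -372.6, 205.3]
eef_rot: [0.911, 0.413, 0.002, 0.004]
contact_force: [0.8, 0.2, -1.6]
finger_gap: 0.15
```

Call:
play_rows:
  commands:
    - {"xyz":[33.5,-18.1,0],"turn":[0,0,0.019],"hand":0}
    - {"xyz":[33.1,-18.7,0],"turn":[0,0,0.02],"hand":0}
    - {"xyz":[32.8,-19.4,0],"turn":[0,0,0.019],"hand":0}
    - {"xyz":[32.4,-20,0],"turn":[0,0,0.02],"hand":0}
    - {"xyz":[32,-20.6,0],"turn":[0,0,0.019],"hand":0}

```text
clock: 14.92
eef_pos: [569.8, -182.7, 200.0]
eef_rot: [0.93, 0.369, 0.0, -0.0]
contact_force: [0.1, 0.3, -1.0]
finger_gap: 0.153
```

Call:
play_rows:
  commands:
    - {"xyz":[31.6,-21.2,0],"turn":[0,0,0.02],"hand":0}
    - {"xyz":[31.1,-21.9,0],"turn":[0,0,0.019],"hand":0}
    - {"xyz":[30.7,-22.4,0],"turn":[0,0,0.02],"hand":0}
    - {"xyz":[0,0,0],"turn":[0,0,0],"hand":0}
    - {"xyz":[0,0,0],"turn":[0,0,0],"hand":0}

```text
clock: 15.33
eef_pos: [595.2, -70.8, 200.0]
eef_rot: [0.939, 0.344, 0.0, -0.0]
contact_force: [-0.0, -0.5, -1.2]
finger_gap: 0.148
```

```bash
python3 - <<'E'
from h import *
print(sense()["clock"],sense()["finger_gap"])
m=cams.camera_model("wrist");im=cams.get_image("wrist"); cv2.imwrite("pics/w14.png",im[:,:,::-1])
print(models.mark_of("reject_tray","wrist"))
print(proj("wrist",[[595,-73,4],[595,-73,35]],m))
plan([((595.5,-72.5,90),40)],0)
E
```

```text
15.3333 0.1482485158572633
[]
[[321.37966946 178.64322611]
 [321.53346987 185.58607603]]
at [594.8 -73.3 199.9] yaw 40.0 tilt 0.02
[{"xyz":[0.3,-0.1,36.6],"turn":[-0.0,-0.0,0.0],"hand":0},{"xyz":[0.4,-0.0,36.6],"turn":[-0.0,-0.0,0.0],"hand":0},{"xyz":[0.3,-0.1,36.7],"turn":[-0.0,-0.0,0.001],"hand":0},{"xyz":[0,0,0],"turn":[0,0,0],"hand":0},{"xyz":[0,0,0],"turn":[0,0,0],"hand":0}]
```

View pics/w14.png

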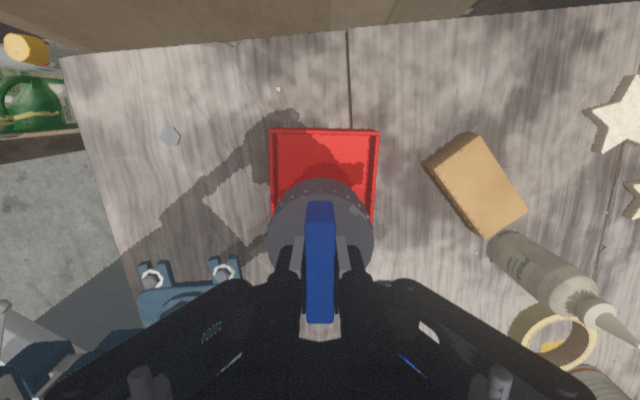

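```bash
python3 - <<'E'
from h import *
W=ray("wrist",[(270,129),(379.5,130)],35); print(W.round(1),np.linalg.norm(W[0]-W[1])); d=W[1]-W[0];print(np.degrees(np.arctan2(d[1],d[0])))
n=np.array([d[1],-d[0]])/np.hypot(*d[:2]); print(W.mean(0)[:2]+55*n, W.mean(0)[:2]-55*n)
E
```

```text
[[ 6.060e+02 -1.000e-01  3.500e+01]
 [ 6.742e+02 -8.280e+01  3.500e+01]] 107.2468805623587
-50.49766736189781
[597.62915732 -76.4129037 ] [682.50501284  -6.44084392]
```

Call:
play_rows:
  commands:
    - {"xyz":[0.7,0.2,36],"turn":[0,0,0],"hand":0}
    - {"xyz":[0,0,36],"turn":[0,0,0],"hand":0}
    - {"xyz":[0,0,28],"turn":[0,0,0],"hand":0}
    - {"xyz":[0,0,15],"turn":[0,0,0],"hand":0}
    - {"xyz":[0,0,5],"turn":[0,0,0],"hand":0}

```text
clock: 15.85
eef_pos: [592.2, -74.0, 76.0]
eef_rot: [0.94, 0.341, -0.003, -0.002]
contact_force: [-0.6, -0.1, -1.5]
finger_gap: 0.152
```

Call:
play_rows:
  commands:
    - {"xyz":[0,0,4],"turn":[0,0,0],"hand":0}
    - {"xyz":[0,0,4],"turn":[0,0,0],"hand":0}
    - {"xyz":[0,0,2],"turn":[0,0,0],"hand":0}
    - {"xyz":[0,0,0],"turn":[0,0,0],"hand":0}
    - {"xyz":[0,0,0],"turn":[0,0,0],"hand":0}

```text
clock: 16.27
eef_pos: [596.6, -73.0, 71.1]
eef_rot: [0.94, 0.342, 0.001, 0.0]
contact_force: [0.7, 0.3, -1.2]
finger_gap: 0.153
```

Call:
play_rows:
  commands:
    - {"xyz":[0,0,1.5],"turn":[0,0,0],"hand":0}
    - {"xyz":[0,0,1],"turn":[0,0,0],"hand":0}
    - {"xyz":[0,0,0.7],"turn":[0,0,0],"hand":0}
    - {"xyz":[0,0,0.5],"turn":[0,0,0],"hand":0}
    - {"xyz":[0,0,0],"turn":[0,0,0],"hand":0}

```text
clock: 16.68
eef_pos: [596.1, -72.7, 67.4]
eef_rot: [0.94, 0.342, 0.0, -0.0]
contact_force: [-1.2, 0.3, 4.3]
finger_gap: 0.15
```

```bash
python3 look.py l15 596 -73.5 40 4
```

```text
clk 16.68 [596.1 -72.7  67.4] yaw 40.0 F [-1.2  0.3  4.3] M [ 0.11  0.37 -0.05] gap 0.15
wrist [ 5.9729e+02 -7.1430e+01  3.9770e+01  6.0000e-02]
side [ 5.9151e+02 -8.0800e+01  2.6260e+01  2.9000e-01]
```

View pics/l15.png

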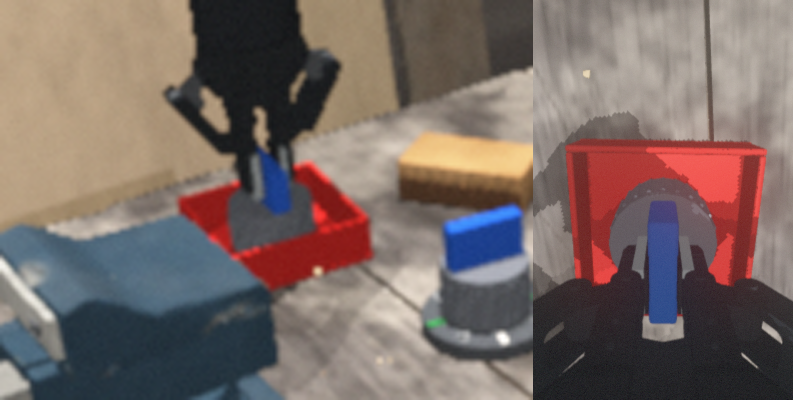

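On the tray floor, well inside. Release to 40 % and rise.

Call:
play_rows:
  commands:
    - {"xyz":[0,0,0],"turn":[0,0,0],"hand":40}
    - {"xyz":[0,0,0],"turn":[0,0,0],"hand":40}
    - {"xyz":[0,0,0],"turn":[0,0,0],"hand":40}
    - {"xyz":[0,0,0],"turn":[0,0,0],"hand":40}
    - {"xyz":[0,0,-5],"turn":[0,0,0],"hand":40}

```text
clock: 17.2
eef_pos: [594.6, -72.5, 70.1]
eef_rot: [0.94, 0.342, -0.001, -0.001]
contact_force: [0.3, -0.6, -0.7]
finger_gap: 0.398
```

Call:
play_rows:
  commands:
    - {"xyz":[0,0,-15],"turn":[0,0,0],"hand":40}
    - {"xyz":[0,0,-35],"turn":[0,0,0],"hand":40}
    - {"xyz":[0,0,-35],"turn":[0,0,0],"hand":40}
    - {"xyz":[0,0,-35],"turn":[0,0,0],"hand":40}
    - {"xyz":[0,0,-35],"turn":[0,0,0],"hand":40}

```text
clock: 17.62
eef_pos: [595.3, -72.8, 227.9]
eef_rot: [0.94, 0.342, 0.0, -0.001]
contact_force: [0.7, -0.8, -0.0]
finger_gap: 0.402
```

```bash
python3 - <<'E'
from h import *
print(sense()["clock"],pose()[0])
for c in ["top","side","wrist"]:
    m=cams.camera_model(c);im=cams.get_image(c); cv2.imwrite(f"pics/{c}16.png",im[:,:,::-1])
    for nm,a in [("A",(508.4,-253.3,-1,14)),("B",(596.5,-72.5,.7,4))]:
        try: print(c,nm,np.round(fitbar(c,im,m,*a),2))
        except Exception as e: print(c,nm,e)
    if c!="wrist":
        for d in models.mark_of("cap_a_grip",c): print(np.round(d["at"],1),d["p"])
a=cv2.imread("pics/side16.png")[120:320,180:440];b=cv2.imread("pics/wrist16.png")
cv2.imwrite("pics/c16.png",np.vstack([cv2.resize(a,(520,400))[:,:],np.hstack([cv2.resize(b,(320,200)),cv2.resize(cv2.imread("pics/top16.png")[130:255,200:325],(200,200))])]))
E
```

```text
17.6167 [595.30537556 -72.78671771 227.86031365]
top A [ 5.0749e+02 -2.5161e+02 -5.5430e+01  1.4000e-01]
top B [ 5.9447e+02 -7.3780e+01  3.9720e+01  2.0000e-01]
[ 307.3 -566.3   60.6] 0.78
[ 505.3 -252.1   74.6] 0.63
side A [ 5.0823e+02 -2.5250e+02 -5.1160e+01  8.0000e-02]
side B [ 5.9331e+02 -7.4610e+01  3.7550e+01  1.4000e-01]
[ 504.5 -252.8   74.8] 0.87
wrist A [ 528.95 -252.99 -119.98   24.11]
wrist B [ 5.9641e+02 -7.1990e+01  4.0160e+01  1.0000e-01]
```

View pics/c16.png

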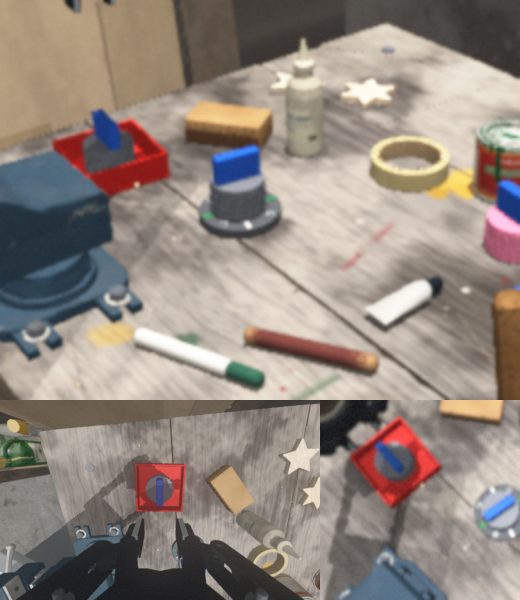

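```bash
python3 -c "
from station import manip; print(manip.close_job())"
```

```text
the job is handed in; nothing more can be done
None
```

The cap found near (401, −255) was the good one and is screwed fully home on the gauge. The other cap, from (519, −414), stands upright in the red tray.

**Good cap:** I set it on at the white marks. It touched down with its grip point at about 81 mm, turned about 80° clockwise, came down 6 mm to about 75 mm, and stopped hard with a torque of about 0.8 N m. At the end its bar lay within about 2° of the green marks by the top camera. The side camera put it about 6° off, which is still inside the limit.

**Faulty cap:** I identified it by elimination and did not try it on the gauge. The cameras' fits put it within about 4 mm of the tray centre, on the tray floor.

**Other checks:**
- The glue bottle is still standing.
- The gripper is clear of everything.
- The arm had used about 18 s when I handed in.
- The forces I read after each move stayed under 10 N.

**Where readings disagreed:**
- The camera networks' marks for the home cap were 3 to 4 mm from the gauge axis, while my own fits gave 1 to 2 mm. The limit is 5 mm.
- The last wrist-camera fit for that cap failed because the cap was out of view.
- The wrist-camera bar fits were also off by a few millimetres along the bar while the caps were held.

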